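# Set the blue-ended mould half on the drying rack

### The job

Put the plaster mould half with the blue ends up to dry: set it down gently, without dropping it, on the little green drying rack, cavity upwards, lying squarely across both wooden battens and centred on the rack. Leave the red-ended and yellow-ended mould halves where they are.

Things in the scene. Friction and masses are not known exactly. Their poses are not given: they have to be found in the camera images.
- blue_mould: The mould half to move: white plaster block with blue painted ends, 150 mm long (x), 54 wide (y), 45 high (z), 0.25 to 0.47 kg, lying flat, cavity up. Cavity: open recess 34 mm wide, 25 deep in the top between 10 mm side walls, pouring notch at the +x end. The long sides are flat: grip across the 54 mm at mid-length. Origin at the centre of its underside; z up.
- rack: Fixed drying rack: green steel legs carrying two parallel wooden battens, each 20 mm wide and 160 long, flat level tops 100 mm above the table, nothing above them. Origin at the rack's centre at table level; z up; battens run along y, centred at x = -45 and +45 mm, open between. A mould half lying squarely across has its length along the rack's x, either way round.
- red_mould: A mould half of the same shape and size with red painted ends, to be left alone. Origin at the centre of its underside, x along its length, z up.
- yellow_mould: A mould half of the same shape and size with yellow painted ends, to be left alone. Origin at the centre of its underside, x along its length, z up.
Things that resemble listed ones, but are neither listed nor needed, are in the scene too. There is more than one size of the rack; the one meant has the size given above. What is shaped like the blue_mould but black is not meant.

How it is judged:
At the end, for the whole second after the job is handed in: The blue-ended mould half rests still, cavity up and level within 5 degrees, across both battens, its centre within 20 mm of the rack centre each way, its length square to the battens within 11 degrees; the red-ended and yellow-ended halves lie within 25 mm of where they began (x of blue_mould in the frame of rack between -0.02 and 0.02 m and y of blue_mould in the frame of rack between -0.02 and 0.02 m and z of blue_mould in the frame of rack between 0.095 and 0.105 m and angle between blue_mould's own z axis and vertical below 0.1 rad and angle between the x axis of blue_mould and the x axis of rack, either way round below 0.2 rad and contact force between blue_mould and rack above 1 N and linear speed of blue_mould below 0.02 m/s and distance of each of red_mould, yellow_mould from where it was at the start of the episode below 0.025 m); the robot touches nothing.
It fails at once if the blue-ended mould half is dropped or slammed onto the rack (faster than 0.5 m/s in the last 20 mm above the battens) (horizontal distance between blue_mould and rack below 0.06 m and z of blue_mould in the frame of rack below 0.12 m and linear speed of blue_mould above 0.5 m/s).
It fails at once if the red-ended or yellow-ended mould half is moved by more than 25 mm (distance of any of red_mould, yellow_mould from where it was at the start of the episode above 0.025 m).
It also fails if it takes over 38 s, if anything falls off the work surface, if the arm or the gripper's body presses on something with over 40 N, if the wrist force passes 120 N, or if a joint passes its speed limit or range.

### The arm

A 6-joint arm with a two-finger parallel gripper is mounted at the origin on the work surface. World frame = base frame: x ahead of the robot, y to its left, z up, the work surface at z = 0. Lengths are in m, angles in rad, forces in N, time in s.
With the tool pointing down it reaches from about 0.25 to 0.775 m from the base axis. Payload 4 kg.
Tool frame: the origin (TCP) lies where the fingers leave the gripper's body, on its centre line; the fingertips stand 97 mm ahead of it and the grasp point (between the pads) lies 78 mm ahead of it; z points along the fingers, y is the line along which they close (so a half turn about z gives the same grasp; the last joint's range is limited). The gripper opens to 94 mm and grips with 3 to 60 N. Pads are 16 mm wide; open, the fingers measure 119 mm over their backs; the gripper's body (75 mm by 177 mm) begins 78 mm behind the grasp point.
Start: joints at [1.071, 0.087, 1.371, -0, 1.684, -0.103], TCP at [0.213, 0.507, 0.303] pointing down, gripper open.
Joint ranges: [-3.1, 3.1], [-0.76, 2.03], [0.27, 2.55], [-1.08, 4.22], [0.17, 2.65], [-2.57, 2.57]. Speed limits (rad/s): [2.79, 2.79, 3.14, 3.14, 3.14, 3.14].

### API

Orientations are given as [roll, pitch, yaw] about the fixed x, y, z axes, in that order (R = Rz(yaw) Ry(pitch) Rx(roll)).
In Python, from bench import robot, eyes gives the robot as it stands. The module is installed in compiled form; this text tells all that it offers.
- The arm moves only by the tool carry_out, never from a script. Its argument "deltas" is a list of rows, each an object of numbers: "dx", "dy", "dz": the shift along the tool's x, y, z each as a share of 0.02 m, from -1 to 1; "wx", "wy", "wz": the turn, a rotation vector about the tool's x, y, z each as a share of 0.12 rad, from -1 to 1; "gripper": the closure in counts, from 0 (fully open) to 255 (shut). In form: [{"dx": .., "dy": .., "dz": .., "wx": .., "wy": .., "wz": .., "gripper": ..}, ...]. A call has 1 to 20 rows; each row shifts and turns the commanded pose from where the row before left it, along the tool's axes as they then stand; what a row does not reach is not made up. A row lasts 1/12 s, in which the tool goes at most 41.7 mm and 7.16 degrees, less where a joint would pass 70% of its speed; a pose out of reach is approached as far as the arm can. A call with a number of a shift or a turn outside -1 to 1 is refused whole. A call with a gripper value outside its range is refused whole. The fingers move at their own pace and stop on an object; the grip force is fixed at half the most. Time passes only in rows, so rows that do not move let the fingers close. It gives the time, the measured TCP pose, the force, the opening and the grip force at its end, in the units of the state.
- robot.get_obs(): the state, without advancing time (a new reading comes with each control period).
- eyes.snapshot(name): name is "scene" or "top" or "wrist"; returns the picture (400x640x3 uint8, red, green, blue); there is no depth.
- eyes.get_calibration(name): a dict with "fovy" (degrees; the focal length in pixels is half the picture's height over the tangent of half this angle, whatever the lens; pixels are square), "cx", "cy" (the principal point, pixels), "k1" (the pictures are not rectified: a ray, as slopes to the right and down, at radius r is drawn at 1 + k1 r^2 times it, then the intrinsics apply), "R" (3x3) and "t" (3): a world point X has camera coordinates R X + t. Camera axes: x right, y down, z forward; pixel columns grow to the right and rows downward; lengths in m; the calibration is good to about 2 mm. A picture is of the moment at which its call begins: read the wrist's pose just before it. get_calibration takes no time and is no camera call; for the wrist camera it gives the pose at the moment of the call.
- robot.close_job(): hands the job in; it is judged then, once.
The state is a dict: "time": time; "joint_positions": joint angles; "qvel": joint speeds; "joint_torque": joint torques, N m; "tool_pos": TCP position; "ee_rot": TCP orientation; "wrist_force": force on the tool from outside, world axes, zero at the start; "wrist_torque": the same for the moment, N m; "width": finger opening in m; "finger_force": force on a finger pad.
Only numpy, scipy, OpenCV 4.12 (cv2) and the standard library are available. Lean on these libraries where they do the work, as an engineer would, in place of code of your own. Each camera call takes 0.05 s, during which the arm holds its last target. There are 200 camera calls.

## Working session

There is one attempt and no reset: what is moved stays moved. The work goes in short steps, Python scripts to look and compute and a tool call to move; the robot and the scene stay as the last step left them, time stands still between calls to the robot, and variables do not carry over. Pictures are saved under pics/ and viewed, at most 10 in all, crops included, and the job is handed in when it is done.

Besides the shell and the picture viewer there is one more tool, called as name(argument=value, ...) on one line, values as JSON. carry_out: Moves the arm, as the interface text tells. Shift numbers are shares of 0.02 m and turn numbers shares of 0.12 rad, none past 1 either way. Its arguments: {"type":"object","properties":{"deltas":{"type":"array","items":{"type":"object","properties":{"dx":{"type":"number"},"dy":{"type":"number"},"dz":{"type":"number"},"wx":{"type":"number"},"wy":{"type":"number"},"wz":{"type":"number"},"gripper":{"type":"number"}}}}},"required":["deltas"]}

```bash
mkdir -p pics; cat > h.py <<'E'
import numpy as np, cv2
from bench import robot, eyes
def cal(n):
    c=eyes.get_calibration(n); f=200/np.tan(np.radians(c['fovy'])/2)
    return f,c['cx'],c['cy'],c['k1'],np.array(c['R']),np.array(c['t'])
def ray(c,p):
    f,cx,cy,k,R,t=c; d=np.array([(p[0]-cx)/f,(p[1]-cy)/f]); u=d.copy()
    for _ in range(30): u=d/(1+k*(u@u))
    return -R.T@t, R.T@np.array([u[0],u[1],1])
def onz(c,p,z):
    o,d=ray(c,p); return o+d*(z-o[2])/d[2]
def tri(c1,p1,c2,p2):
    A=np.zeros((3,3));b=np.zeros(3);L=[]
    for c,p in((c1,p1),(c2,p2)):
        o,d=ray(c,p);d=d/np.linalg.norm(d);M=np.eye(3)-np.outer(d,d);A+=M;b+=M@o;L.append((o,M))
    X=np.linalg.solve(A,b); return X,[np.linalg.norm(M@(X-o)) for o,M in L]
def proj(c,X):
    f,cx,cy,k,R,t=c; q=R@np.array(X)+t; u=q[:2]/q[2]; u=u*(1+k*(u@u)); return u*f+[cx,cy]
def save(im,n): cv2.imwrite('pics/'+n,im[...,::-1])
E
python3 - <<'E'
from h import *
for n in('scene','top'):
    im=eyes.snapshot(n); save(cv2.resize(im,(800,500),interpolation=cv2.INTER_CUBIC),n+'1.png'); np.save(n,im)
    c=cal(n); print(n,c[:4],-c[4].T@c[5])
print(robot.get_obs())
E
```

```text
scene (np.float64(390.06595364880707), 316.937380550394, 201.4735651213091, 0.019657263785282954) [0.80270932 0.45143005 0.56094282]
top (np.float64(488.3144901755304), 321.6539230790991, 202.55218218443622, 0.02973232294173103) [0.30379848 0.0069187  1.11862528]
{'time': 0.1, 'joint_positions': array([ 1.07090771e+00,  8.78901550e-02,  1.37206620e+00, -2.10693269e-05,
        1.68358431e+00, -1.03143730e-01]), 'qvel': array([-1.06480038e-05, -1.48876789e-03, -3.41708098e-03,  3.78399756e-04,
        1.72502245e-04,  3.51524007e-04]), 'joint_torque': array([ 1.67704933e-03, -3.41252410e+01, -3.03301799e+01,  7.20139313e-02,
        3.04991647e-02, -8.59193028e-05]), 'tool_pos': array([0.21242208, 0.50700992, 0.30163481]), 'ee_rot': array([-3.13965284e+00, -1.79739783e-04,  2.74484524e+00]), 'wrist_force': array([ 0.03194254, -0.04399825,  0.04841823]), 'wrist_torque': array([ 0.02990066,  0.03874412, -0.05652508]), 'finger_force': 0.0, 'width': 0.09397652635982047}
```

View pics/scene1.png

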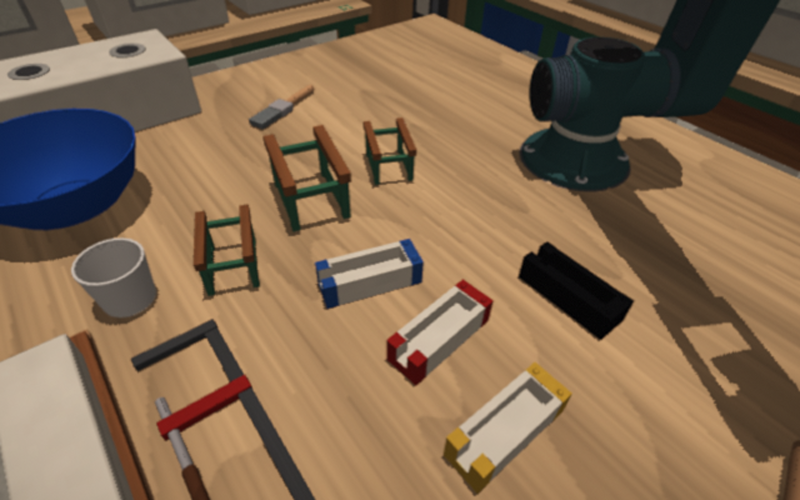

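View pics/top1.png

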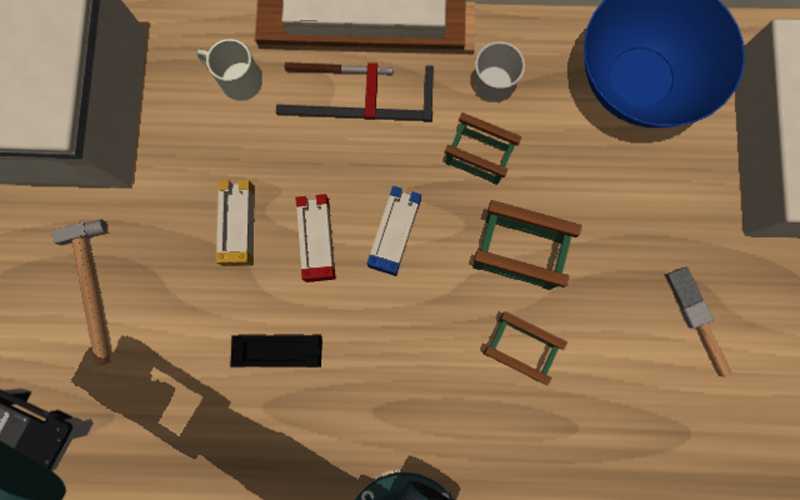

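The top view (800x500) shows the blue-ended half at (395,230). It could be confused with red (315,238), yellow (235,222) and black (276,350). There are three racks: (482,148), (527,245) and (525,348). The middle one looks largest, so I'll check it in enlarged crops.

```bash
python3 - <<'E'
import numpy as np,cv2
from h import save
t=np.load('top.npy');s=np.load('scene.npy')
save(cv2.resize(t[140:240,285:475],None,fx=4.2,fy=4.2,interpolation=cv2.INTER_CUBIC),'topc.png')
save(cv2.resize(s[95:250,205:345],None,fx=3.8,fy=3.8,interpolation=cv2.INTER_CUBIC),'scenec.png')
E
```

```text
(no output)
```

View pics/topc.png

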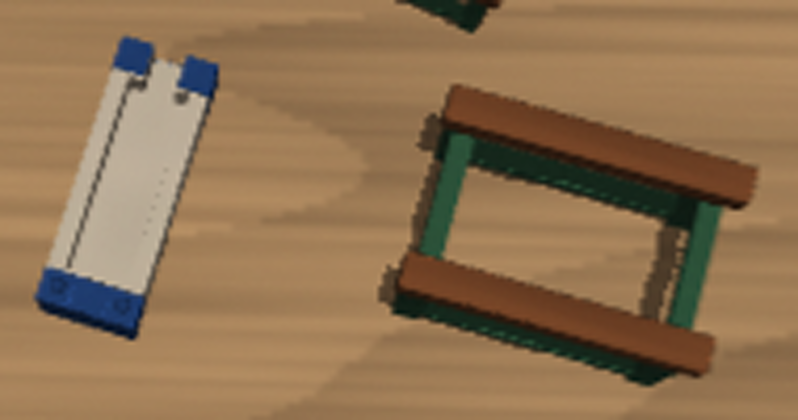

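View pics/scenec.png

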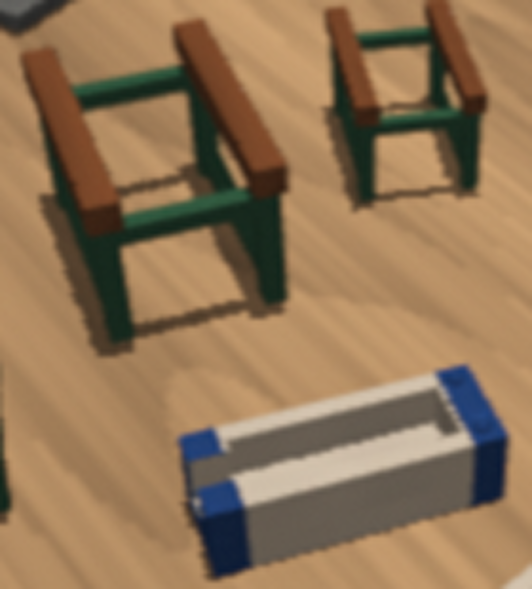

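The crops confirm a blue-ended half, cavity up, with its notch end at the top (crop (120–218, 38–66)). The rack has two battens running between crop corners (455,86)–(748,200) and (408,254)–(706,368). Next I'll triangulate the corners.

```bash
cat > m.py <<'E'
from h import *
T=cal('top');S=cal('scene')
ft=lambda p:np.array([285+p[0]/4.2,140+p[1]/4.2]); fs=lambda p:np.array([205+p[0]/3.8,95+p[1]/3.8])
M=[((121,38),(200,500)),((218,66),(182,438)),((38,298),(506,437)),((135,330),(468,367))]
K=[((455,86),(83,212)),((445,118),(120,208)),((757,168),(24,56)),((748,200),(55,48)),((408,254),(252,172)),((398,283),(286,163)),((715,338),(176,27)),((706,368),(205,20))]
for nm,L,z in(('mould',M,.045),('rack',K,.1)):
    P=[];Q=[]
    for a,b in L:
        X,e=tri(T,ft(a),S,fs(b)); P.append(X);Q.append(onz(T,ft(a),z)); print(nm,X.round(4),np.round(e[0],4),Q[-1].round(4)[:2],onz(S,fs(b),z).round(4)[:2])
    P=np.array(P); Q=np.array(Q)
    for A in(P,Q):
        if nm=='mould': d=(A[0]+A[1]-A[2]-A[3])[:2]/2; w=np.linalg.norm(A[0]-A[1]); 
        else: d=(A[:4].mean(0)-A[4:].mean(0))[:2]; w=np.linalg.norm(A[0]-A[2])
        print(nm,'ctr',A.mean(0).round(4),'len',np.linalg.norm(d).round(4),w.round(4),'yaw',np.degrees(np.arctan2(d[1],d[0])).round(2))
E
python3 m.py
```

```text
mould [0.6061 0.035  0.0518] 0.0026 [0.6059 0.0368] [0.6053 0.0275]
mould [ 0.5915 -0.0154  0.0424] 0.0012 [ 0.5918 -0.016 ] [ 0.5917 -0.0121]
mould [0.4628 0.0767 0.0411] 0.0005 [0.4626 0.0761] [0.4651 0.0798]
mould [0.4468 0.0252 0.0402] 0.0012 [0.447  0.0243] [0.4493 0.03  ]
mould ctr [0.5268 0.0304 0.0439] len 0.1497 0.0533 yaw -15.93
mould ctr [0.5268 0.0303 0.045 ] len 0.1494 0.0546 yaw -15.46
rack [ 0.5712 -0.1366  0.0948] 0.0001 [ 0.5699 -0.136 ] [ 0.5737 -0.13  ]
rack [ 0.5539 -0.1314  0.0931] 0.0009 [ 0.553 -0.131] [ 0.557 -0.122]
rack [ 0.5308 -0.2886  0.0961] 0.0017 [ 0.5314 -0.2885] [ 0.5321 -0.2807]
rack [ 0.5136 -0.2832  0.098 ] 0.0018 [ 0.5148 -0.2837] [ 0.5138 -0.2782]
rack [ 0.4833 -0.1136  0.096 ] 0.0005 [ 0.4822 -0.1128] [ 0.4863 -0.1091]
rack [ 0.467  -0.1077  0.0986] 0.0007 [ 0.4673 -0.108 ] [ 0.4675 -0.1055]
rack [ 0.4432 -0.266   0.0959] 0.0018 [ 0.4441 -0.2661] [ 0.4453 -0.258 ]
rack [ 0.4271 -0.2603  0.0981] 0.0025 [ 0.4289 -0.2614] [ 0.4272 -0.2549]
rack ctr [ 0.4988 -0.1984  0.0963] len 0.0903 0.1573 yaw -14.82
rack ctr [ 0.499  -0.1984  0.1   ] len 0.0896 0.1573 yaw -14.71
```

The sizes check out: the mould is 150x54 mm with its top at about 45 mm, and the rack has 90 mm spacing, 157 mm battens and tops at about 98 mm. Next I move over the mould.

carry_out(deltas=[{"wz":-1,"gripper":0},{"dx":-0.5,"dy":-0.43},{"dx":-1,"dy":-0.87},{"dx":-1,"dy":-0.87},{"dx":-1,"dy":-0.87},{"dx":-1,"dy":-0.87},{"dx":-1,"dy":-0.87},{"dx":-1,"dy":-0.87},{"dx":-1,"dy":-0.87},{"dx":-1,"dy":-0.87},{"dx":-1,"dy":-0.87},{"dx":-1,"dy":-0.87},{"dx":-1,"dy":-0.87},{"dx":-1,"dy":-0.87},{"dx":-1,"dy":-0.87},{"dx":-1,"dy":-0.87},{"dx":-1,"dy":-0.87},{"dx":-1,"dy":-0.87},{"dx":-1,"dy":-0.87},{"dx":-1,"dy":-0.87}])

```text
invalid input
```

carry_out(deltas=[{"dx":-1,"dy":-0.87,"dz":0.5},{"dx":-1,"dy":-0.87,"dz":1},{"dx":-1,"dy":-0.87,"dz":1},{"dz":0.5},{},{}])

```text
invalid input
```

```bash
cat >> h.py <<'E'
from scipy.spatial.transform import Rotation as Ro
def go(xyz,yaw_deg):
    o=robot.get_obs(); R=Ro.from_euler('xyz',o['ee_rot']); d=R.inv().apply(np.array(xyz)-o['tool_pos'])/.02
    w=(R.inv()*Ro.from_euler('xyz',[np.pi,0,np.radians(yaw_deg)])).as_rotvec()/.12
    print('t',o['time'],'pos',o['tool_pos'].round(4),'rpy',o['ee_rot'].round(4),'F',o['wrist_force'].round(1),'w',o['width'],'ff',o['finger_force']); print('shift shares',d.round(2),'turn shares',w.round(3))
E
python3 - <<'E'
from h import *
go([.527,.030,.104],164.4)
c=cal('wrist');im=eyes.snapshot('wrist');save(im,'w1.png')
for P in([.527,.03,.045],[.6,.0367,.045]):print(proj(c,P))
r=np.radians(-15.7);u=np.array([np.cos(r),np.sin(r),0]);v=np.array([-u[1],u[0],0])
for a in(75,-75):
  for b in(27,-27):print(a,b,proj(c,np.array([.527,.03,.045])+u*a/1e3+v*b/1e3).round(1))
E
```

```text
t 0.1 pos [0.2124 0.507  0.3016] rpy [-3.1397e+00 -2.0000e-04  2.7448e+00] F [ 0. -0.  0.] w 0.09397652635982047 ff 0.0
shift shares [-23.73 -15.9    9.91] turn shares [-0.016 -0.003 -1.037]
[100.08387198 501.50107038]
[129.71346904 533.02700769]
75 27 [131.3 536. ]
75 -27 [ 96.8 539.3]
-75 27 [103.6 460.6]
-75 -27 [ 66.4 464.4]
```

View pics/w1.png

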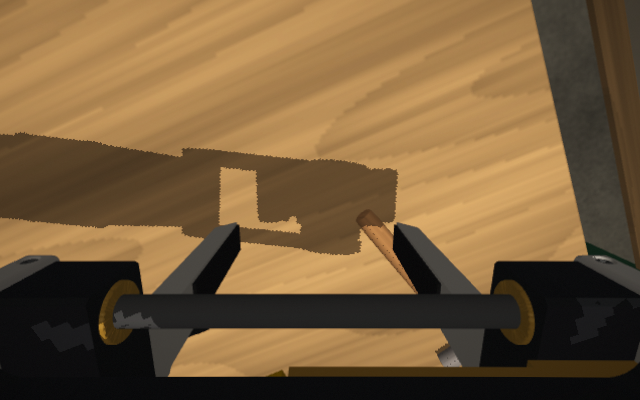

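Both calls were refused, so the arm hasn't moved; the picture shows only the table and the hammer handle at (370,220). Probably every row needs all seven fields.

carry_out(deltas=[{"dx":0,"dy":0,"dz":0,"wx":0,"wy":0,"wz":-1,"gripper":0},{"dx":-0.5,"dy":-0.43,"dz":0,"wx":0,"wy":0,"wz":0,"gripper":0},{"dx":-1,"dy":-0.87,"dz":0,"wx":0,"wy":0,"wz":0,"gripper":0},{"dx":-1,"dy":-0.87,"dz":0,"wx":0,"wy":0,"wz":0,"gripper":0},{"dx":-1,"dy":-0.87,"dz":0,"wx":0,"wy":0,"wz":0,"gripper":0},{"dx":-1,"dy":-0.87,"dz":0,"wx":0,"wy":0,"wz":0,"gripper":0},{"dx":-1,"dy":-0.87,"dz":0,"wx":0,"wy":0,"wz":0,"gripper":0},{"dx":-1,"dy":-0.87,"dz":0,"wx":0,"wy":0,"wz":0,"gripper":0},{"dx":-1,"dy":-0.87,"dz":0,"wx":0,"wy":0,"wz":0,"gripper":0},{"dx":-1,"dy":-0.87,"dz":0,"wx":0,"wy":0,"wz":0,"gripper":0},{"dx":-1,"dy":-0.87,"dz":0,"wx":0,"wy":0,"wz":0,"gripper":0},{"dx":-1,"dy":-0.87,"dz":0,"wx":0,"wy":0,"wz":0,"gripper":0},{"dx":-1,"dy":-0.87,"dz":0,"wx":0,"wy":0,"wz":0,"gripper":0},{"dx":-1,"dy":-0.87,"dz":0,"wx":0,"wy":0,"wz":0,"gripper":0},{"dx":-1,"dy":-0.87,"dz":0,"wx":0,"wy":0,"wz":0,"gripper":0},{"dx":-1,"dy":-0.87,"dz":0,"wx":0,"wy":0,"wz":0,"gripper":0},{"dx":-1,"dy":-0.87,"dz":0,"wx":0,"wy":0,"wz":0,"gripper":0},{"dx":-1,"dy":-0.87,"dz":0,"wx":0,"wy":0,"wz":0,"gripper":0},{"dx":-1,"dy":-0.87,"dz":0,"wx":0,"wy":0,"wz":0,"gripper":0},{"dx":-1,"dy":-0.87,"dz":0,"wx":0,"wy":0,"wz":0,"gripper":0}])

```text
time: 1.82
tool_pos: [0.4806, 0.0945, 0.3025]
ee_rot: [-3.141, -0.0, 2.861]
wrist_force: [-0.4, -0.4, -0.2]
width: 0.094
finger_force: 0.0
```

carry_out(deltas=[{"dx":-1,"dy":-0.8,"dz":0.5,"wx":0,"wy":0,"wz":0,"gripper":0},{"dx":-1,"dy":-0.8,"dz":1,"wx":0,"wy":0,"wz":0,"gripper":0},{"dx":-0.6,"dy":-0.4,"dz":1,"wx":0,"wy":0,"wz":0,"gripper":0},{"dx":0,"dy":0,"dz":0.5,"wx":0,"wy":0,"wz":0,"gripper":0},{"dx":0,"dy":0,"dz":0,"wx":0,"wy":0,"wz":0,"gripper":0},{"dx":0,"dy":0,"dz":0,"wx":0,"wy":0,"wz":0,"gripper":0}])

```text
time: 2.32
tool_pos: [0.5188, 0.044, 0.2423]
ee_rot: [-3.142, -0.002, 2.864]
wrist_force: [-0.4, 0.1, 0.8]
width: 0.0941
finger_force: 0.0
```

```bash
python3 - <<'E'
from h import *
go([.527,.030,.104],164.4)
c=cal('wrist');im=eyes.snapshot('wrist');save(im,'w2.png')
r=np.radians(-15.7);u=np.array([np.cos(r),np.sin(r),0]);v=np.array([-u[1],u[0],0])
for a in(75,-75):
  for b in(27,-27):print(a,b,proj(c,np.array([.527,.03,.045])+u*a/1e3+v*b/1e3).round(1))
E
```

```text
t 2.3167 pos [0.5188 0.044  0.2423] rpy [-3.1416e+00 -1.9000e-03  2.8636e+00] F [-0.4  0.1  0.8] w 0.09407815368451962 ff 0.0
shift shares [-0.6  -0.56  6.91] turn shares [-0.    -0.015 -0.048]
75 27 [331.9 283.8]
75 -27 [277.5 284. ]
-75 27 [333.2 129.3]
-75 -27 [271.6 129.6]
```

View pics/w2.png

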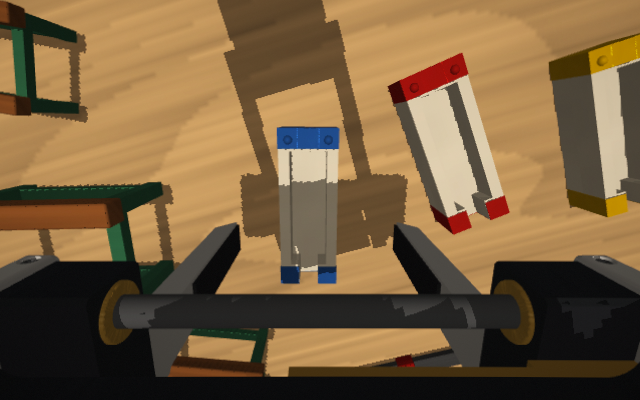

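The wrist view shows the blue-ended half between the fingers, with corners (277,128), (339,127), (281,283) and (336,283). That is about 4 mm off the estimate along +y, so I take the centre as about (0.528, 0.033). Fingers have clearance on both sides, so I descend.

carry_out(deltas=[{"dx":-0.6,"dy":-0.4,"dz":0,"wx":0,"wy":0,"wz":-0.05,"gripper":0},{"dx":0,"dy":0,"dz":0.5,"wx":0,"wy":0,"wz":0,"gripper":0},{"dx":0,"dy":0,"dz":0.8,"wx":0,"wy":0,"wz":0,"gripper":0},{"dx":0,"dy":0,"dz":0.8,"wx":0,"wy":0,"wz":0,"gripper":0},{"dx":0,"dy":0,"dz":0.8,"wx":0,"wy":0,"wz":0,"gripper":0},{"dx":0,"dy":0,"dz":0.8,"wx":0,"wy":0,"wz":0,"gripper":0},{"dx":0,"dy":0,"dz":0.8,"wx":0,"wy":0,"wz":0,"gripper":0},{"dx":0,"dy":0,"dz":0.8,"wx":0,"wy":0,"wz":0,"gripper":0},{"dx":0,"dy":0,"dz":0.6,"wx":0,"wy":0,"wz":0,"gripper":0},{"dx":0,"dy":0,"dz":0.5,"wx":0,"wy":0,"wz":0,"gripper":0},{"dx":0,"dy":0,"dz":0.3,"wx":0,"wy":0,"wz":0,"gripper":0},{"dx":0,"dy":0,"dz":0,"wx":0,"wy":0,"wz":0,"gripper":0},{"dx":0,"dy":0,"dz":0,"wx":0,"wy":0,"wz":0,"gripper":0}])

```text
time: 3.45
tool_pos: [0.5291, 0.0331, 0.109]
ee_rot: [3.141, 0.0, 2.871]
wrist_force: [-0.5, -0.6, 0.1]
width: 0.0943
finger_force: 0.0
```

carry_out(deltas=[{"dx":0,"dy":0,"dz":0.2,"wx":0,"wy":0,"wz":0,"gripper":0},{"dx":0,"dy":0,"dz":0,"wx":0,"wy":0,"wz":0,"gripper":60},{"dx":0,"dy":0,"dz":0,"wx":0,"wy":0,"wz":0,"gripper":90},{"dx":0,"dy":0,"dz":0,"wx":0,"wy":0,"wz":0,"gripper":110},{"dx":0,"dy":0,"dz":0,"wx":0,"wy":0,"wz":0,"gripper":130},{"dx":0,"dy":0,"dz":0,"wx":0,"wy":0,"wz":0,"gripper":150},{"dx":0,"dy":0,"dz":0,"wx":0,"wy":0,"wz":0,"gripper":180},{"dx":0,"dy":0,"dz":0,"wx":0,"wy":0,"wz":0,"gripper":255},{"dx":0,"dy":0,"dz":0,"wx":0,"wy":0,"wz":0,"gripper":255},{"dx":0,"dy":0,"dz":0,"wx":0,"wy":0,"wz":0,"gripper":255},{"dx":0,"dy":0,"dz":0,"wx":0,"wy":0,"wz":0,"gripper":255}])

```text
time: 4.37
tool_pos: [0.5291, 0.0329, 0.1048]
ee_rot: [3.141, 0.0, 2.871]
wrist_force: [-0.4, 0.7, 0.2]
width: 0.0539
finger_force: 30.0
```

Gripped: opening 53.9 mm, grip 30 N. Now I lift well clear of the rack, about 0.16 m.

carry_out(deltas=[{"dx":0,"dy":0,"dz":-0.3,"wx":0,"wy":0,"wz":0,"gripper":255},{"dx":0,"dy":0,"dz":-0.6,"wx":0,"wy":0,"wz":0,"gripper":255},{"dx":0,"dy":0,"dz":-0.8,"wx":0,"wy":0,"wz":0,"gripper":255},{"dx":0,"dy":0,"dz":-0.8,"wx":0,"wy":0,"wz":0,"gripper":255},{"dx":0,"dy":0,"dz":-0.8,"wx":0,"wy":0,"wz":0,"gripper":255},{"dx":0,"dy":0,"dz":-0.8,"wx":0,"wy":0,"wz":0,"gripper":255},{"dx":0,"dy":0,"dz":-0.8,"wx":0,"wy":0,"wz":0,"gripper":255},{"dx":0,"dy":0,"dz":-0.8,"wx":0,"wy":0,"wz":0,"gripper":255},{"dx":0,"dy":0,"dz":-0.8,"wx":0,"wy":0,"wz":0,"gripper":255},{"dx":0,"dy":0,"dz":-0.8,"wx":0,"wy":0,"wz":0,"gripper":255},{"dx":0,"dy":0,"dz":-0.5,"wx":0,"wy":0,"wz":0,"gripper":255},{"dx":0,"dy":0,"dz":-0.2,"wx":0,"wy":0,"wz":0,"gripper":255},{"dx":0,"dy":0,"dz":0,"wx":0,"wy":0,"wz":0,"gripper":255},{"dx":0,"dy":0,"dz":0,"wx":0,"wy":0,"wz":0,"gripper":255}])

```text
time: 5.53
tool_pos: [0.5287, 0.033, 0.2641]
ee_rot: [-3.141, -0.001, 2.871]
wrist_force: [0.8, 0.2, -2.6]
width: 0.0541
finger_force: 30.0
```

```bash
python3 - <<'E'
from h import *
go([.499,-.198,.265],165.25)
c=cal('wrist');im=eyes.snapshot('wrist');save(im,'w3.png')
E
```

```text
t 5.5333 pos [0.5287 0.033  0.2641] rpy [-3.1414e+00 -1.1000e-03  2.8708e+00] F [ 0.8  0.2 -2.6] w 0.054110107272929586 ff 29.959686398506165
shift shares [ -1.66 -11.52  -0.05] turn shares [-0.001 -0.009 -0.112]
```

View pics/w3.png

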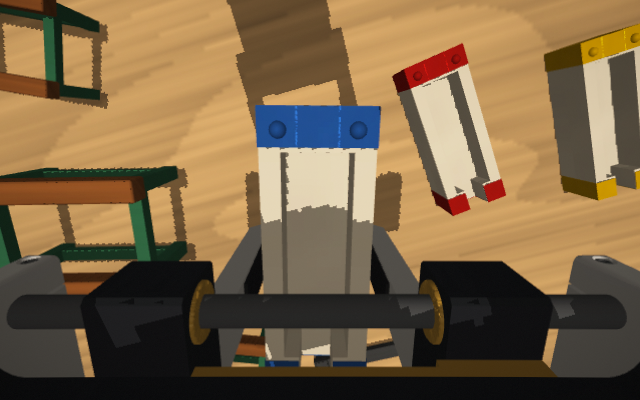

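The view shows the mould held, its closed end's top edge at (257,106)–(380,107) and red and yellow undisturbed. I'll use that edge to work out where the mould's centre sits relative to the TCP.

```bash
python3 - <<'E'
from h import *
c=cal('wrist');o=robot.get_obs();R=Ro.from_euler('xyz',o['ee_rot'])
for p in((257,106),(380,107)):
    print((R.inv().apply(onz(c,p,o['tool_pos'][2]-.0598)-o['tool_pos'])).round(4))
E
```

```text
[ 0.0773 -0.0252  0.06  ]
[0.0768 0.0286 0.06  ]
```

carry_out(deltas=[{"dx":-0.1,"dy":-0.4,"dz":0,"wx":0,"wy":0,"wz":-0.11,"gripper":255},{"dx":-0.1,"dy":-0.8,"dz":0,"wx":0,"wy":0,"wz":0,"gripper":255},{"dx":-0.1,"dy":-0.9,"dz":0,"wx":0,"wy":0,"wz":0,"gripper":255},{"dx":-0.1,"dy":-0.9,"dz":0,"wx":0,"wy":0,"wz":0,"gripper":255},{"dx":-0.1,"dy":-0.9,"dz":0,"wx":0,"wy":0,"wz":0,"gripper":255},{"dx":-0.1,"dy":-0.9,"dz":0,"wx":0,"wy":0,"wz":0,"gripper":255},{"dx":-0.1,"dy":-0.9,"dz":0,"wx":0,"wy":0,"wz":0,"gripper":255},{"dx":-0.1,"dy":-0.9,"dz":0,"wx":0,"wy":0,"wz":0,"gripper":255},{"dx":-0.1,"dy":-0.9,"dz":0,"wx":0,"wy":0,"wz":0,"gripper":255},{"dx":-0.1,"dy":-0.9,"dz":0,"wx":0,"wy":0,"wz":0,"gripper":255},{"dx":-0.1,"dy":-0.9,"dz":0,"wx":0,"wy":0,"wz":0,"gripper":255},{"dx":-0.1,"dy":-0.9,"dz":0,"wx":0,"wy":0,"wz":0,"gripper":255},{"dx":-0.1,"dy":-0.8,"dz":0,"wx":0,"wy":0,"wz":0,"gripper":255},{"dx":-0.1,"dy":-0.5,"dz":0,"wx":0,"wy":0,"wz":0,"gripper":255},{"dx":0,"dy":0,"dz":0,"wx":0,"wy":0,"wz":0,"gripper":255},{"dx":0,"dy":0,"dz":0,"wx":0,"wy":0,"wz":0,"gripper":255},{"dx":0,"dy":0,"dz":0,"wx":0,"wy":0,"wz":0,"gripper":255}])

```text
time: 7.0
tool_pos: [0.4974, -0.1958, 0.2641]
ee_rot: [3.141, -0.001, 2.885]
wrist_force: [-0.2, -0.0, -3.5]
width: 0.0537
finger_force: 30.0
```

```bash
python3 - <<'E'
from h import *
go([.499,-.198,.210],165.25)
im=eyes.snapshot('top');np.save('top2',im);s=eyes.snapshot('scene')
a=cv2.resize(im[140:240,350:500],(600,400),interpolation=cv2.INTER_CUBIC)
b=cv2.resize(eyes.snapshot('wrist'),(320,200),interpolation=cv2.INTER_AREA)
d=cv2.resize(s[90:190,180:330],(300,200),interpolation=cv2.INTER_CUBIC)
o=np.zeros((600,640,3),np.uint8);o[:400,:600]=a;o[400:,:320]=b;o[400:,320:620]=d;save(o,'c4.png')
E
```

```text
t 7.0 pos [ 0.4974 -0.1958  0.2641] rpy [ 3.1405e+00 -1.0000e-03  2.8845e+00] F [-0.2 -0.  -3.5] w 0.053650622206458644 ff 29.959705621004105
shift shares [-0.11 -0.09  2.71] turn shares [ 0.009 -0.009  0.003]
```

View pics/c4.png

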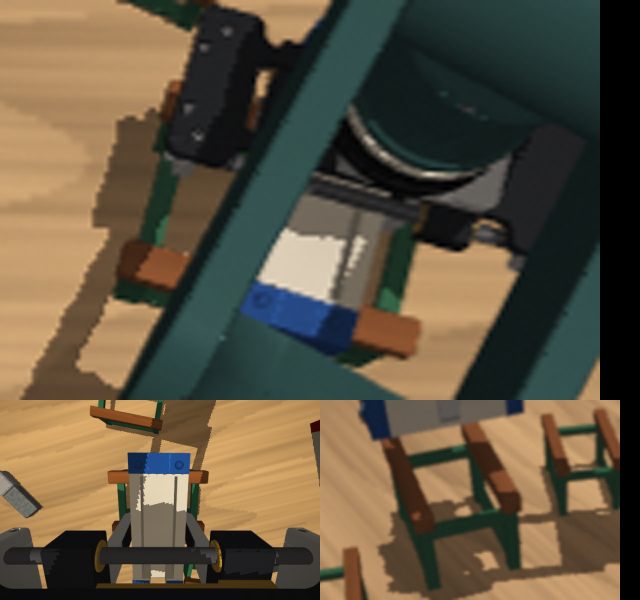

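The view shows the mould above the chosen rack, parallel to it, with the lower batten at both sides of its blue end. Descend slowly.

carry_out(deltas=[{"dx":-0.2,"dy":-0.15,"dz":0.2,"wx":0,"wy":0,"wz":0,"gripper":255},{"dx":0,"dy":0,"dz":0.5,"wx":0,"wy":0,"wz":0,"gripper":255},{"dx":0,"dy":0,"dz":0.5,"wx":0,"wy":0,"wz":0,"gripper":255},{"dx":0,"dy":0,"dz":0.5,"wx":0,"wy":0,"wz":0,"gripper":255},{"dx":0,"dy":0,"dz":0.3,"wx":0,"wy":0,"wz":0,"gripper":255},{"dx":0,"dy":0,"dz":0.2,"wx":0,"wy":0,"wz":0,"gripper":255},{"dx":0,"dy":0,"dz":0.2,"wx":0,"wy":0,"wz":0,"gripper":255},{"dx":0,"dy":0,"dz":0.1,"wx":0,"wy":0,"wz":0,"gripper":255},{"dx":0,"dy":0,"dz":0.1,"wx":0,"wy":0,"wz":0,"gripper":255},{"dx":0,"dy":0,"dz":0,"wx":0,"wy":0,"wz":0,"gripper":255},{"dx":0,"dy":0,"dz":0,"wx":0,"wy":0,"wz":0,"gripper":255}])

```text
time: 8.07
tool_pos: [0.5006, -0.2006, 0.213]
ee_rot: [-3.142, 0.001, 2.884]
wrist_force: [-1.0, -0.1, -3.3]
width: 0.0538
finger_force: 30.0
```

carry_out(deltas=[{"dx":0,"dy":0,"dz":0.1,"wx":0,"wy":0,"wz":0,"gripper":255},{"dx":0,"dy":0,"dz":0.1,"wx":0,"wy":0,"wz":0,"gripper":255},{"dx":0,"dy":0,"dz":0.1,"wx":0,"wy":0,"wz":0,"gripper":255},{"dx":0,"dy":0,"dz":0.05,"wx":0,"wy":0,"wz":0,"gripper":255},{"dx":0,"dy":0,"dz":0,"wx":0,"wy":0,"wz":0,"gripper":255},{"dx":0,"dy":0,"dz":0,"wx":0,"wy":0,"wz":0,"gripper":255}])

```text
time: 8.57
tool_pos: [0.5004, -0.2005, 0.2055]
ee_rot: [3.141, -0.0, 2.884]
wrist_force: [0.7, -0.4, -3.5]
width: 0.0539
finger_force: 30.0
```

carry_out(deltas=[{"dx":0,"dy":0,"dz":0.05,"wx":0,"wy":0,"wz":0,"gripper":255},{"dx":0,"dy":0,"dz":0.03,"wx":0,"wy":0,"wz":0,"gripper":255},{"dx":0,"dy":0,"dz":0,"wx":0,"wy":0,"wz":0,"gripper":255},{"dx":0,"dy":0,"dz":0,"wx":0,"wy":0,"wz":0,"gripper":255}])

```text
time: 8.9
tool_pos: [0.5006, -0.2006, 0.2048]
ee_rot: [-3.141, 0.001, 2.884]
wrist_force: [-0.9, -0.1, -0.0]
width: 0.054
finger_force: 30.0
```

The wrist no longer carries the weight, so the mould is on the battens. Now I open the fingers gently.

carry_out(deltas=[{"dx":0,"dy":0,"dz":0,"wx":0,"wy":0,"wz":0,"gripper":100},{"dx":0,"dy":0,"dz":0,"wx":0,"wy":0,"wz":0,"gripper":80},{"dx":0,"dy":0,"dz":0,"wx":0,"wy":0,"wz":0,"gripper":50},{"dx":0,"dy":0,"dz":0,"wx":0,"wy":0,"wz":0,"gripper":0},{"dx":0,"dy":0,"dz":0,"wx":0,"wy":0,"wz":0,"gripper":0},{"dx":0,"dy":0,"dz":0,"wx":0,"wy":0,"wz":0,"gripper":0},{"dx":0,"dy":0,"dz":0,"wx":0,"wy":0,"wz":0,"gripper":0},{"dx":0,"dy":0,"dz":0,"wx":0,"wy":0,"wz":0,"gripper":0}])

```text
time: 9.57
tool_pos: [0.5005, -0.2005, 0.2041]
ee_rot: [3.142, 0.0, 2.884]
wrist_force: [-0.3, 0.8, 0.4]
width: 0.094
finger_force: 0.0
```

carry_out(deltas=[{"dx":0,"dy":0,"dz":-0.3,"wx":0,"wy":0,"wz":0,"gripper":0},{"dx":0,"dy":0,"dz":-0.5,"wx":0,"wy":0,"wz":0,"gripper":0},{"dx":0,"dy":0,"dz":-0.8,"wx":0,"wy":0,"wz":0,"gripper":0},{"dx":0,"dy":0,"dz":-0.8,"wx":0,"wy":0,"wz":0,"gripper":0},{"dx":0,"dy":0,"dz":-0.8,"wx":0,"wy":0,"wz":0,"gripper":0},{"dx":0,"dy":0,"dz":-0.8,"wx":0,"wy":0,"wz":0,"gripper":0},{"dx":0,"dy":0,"dz":-0.8,"wx":0,"wy":0,"wz":0,"gripper":0},{"dx":0,"dy":0,"dz":-0.8,"wx":0,"wy":0,"wz":0,"gripper":0},{"dx":0.5,"dy":0,"dz":-0.8,"wx":0,"wy":0,"wz":0,"gripper":0},{"dx":0.8,"dy":0,"dz":-0.5,"wx":0,"wy":0,"wz":0,"gripper":0},{"dx":1,"dy":0,"dz":0,"wx":0,"wy":0,"wz":0,"gripper":0},{"dx":1,"dy":0,"dz":0,"wx":0,"wy":0,"wz":0,"gripper":0},{"dx":1,"dy":0,"dz":0,"wx":0,"wy":0,"wz":0,"gripper":0},{"dx":1,"dy":0,"dz":0,"wx":0,"wy":0,"wz":0,"gripper":0},{"dx":0.6,"dy":0,"dz":0,"wx":0,"wy":0,"wz":0,"gripper":0},{"dx":0,"dy":0,"dz":0,"wx":0,"wy":0,"wz":0,"gripper":0},{"dx":0,"dy":0,"dz":0,"wx":0,"wy":0,"wz":0,"gripper":0},{"dx":0,"dy":0,"dz":0,"wx":0,"wy":0,"wz":0,"gripper":0}])

```text
time: 11.07
tool_pos: [0.3869, -0.1707, 0.3427]
ee_rot: [-3.141, 0.002, 2.884]
wrist_force: [0.7, 0.2, 0.3]
width: 0.0942
finger_force: 0.0
```

```bash
python3 - <<'E'
from h import *
im=eyes.snapshot('top');s=eyes.snapshot('scene')
o=np.zeros((600,600,3),np.uint8)
o[:400]=cv2.resize(im[140:240,350:500],(600,400),interpolation=cv2.INTER_CUBIC)
o[400:,:320]=cv2.resize(eyes.snapshot('wrist'),(320,200),interpolation=cv2.INTER_AREA)
o[400:,320:]=cv2.resize(s[70:190,180:348],(280,200),interpolation=cv2.INTER_CUBIC);save(o,'c5.png')
T=cal('top');r=np.radians(-14.75);u=np.array([np.cos(r),np.sin(r),0]);v=np.array([-u[1],u[0],0])
for a in(75,-75):
  for b in(27,-27):print(a,b,((proj(T,np.array([.499,-.198,.145])+u*a/1e3+v*b/1e3)-[350,140])*4).round(0))
E
```

```text
75 27 [293.  47.]
75 -27 [396.  76.]
-75 27 [218. 325.]
-75 -27 [323. 355.]
```

View pics/c5.png

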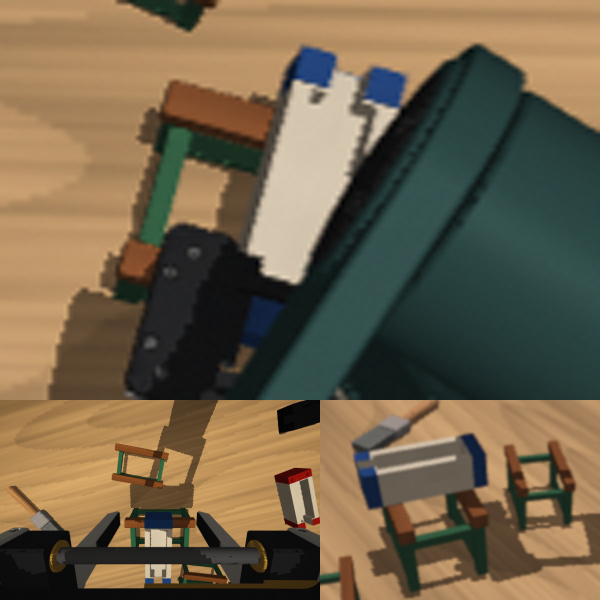

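The mould lies across both battens, cavity up. Its notch-end corners are at (303,46) and (406,72), against (293,47) and (396,76) for perfect centring, so it is about 4 mm off and within tolerance. The gripper is clear.

```bash
python3 -c "
from bench import robot
print(robot.close_job())"
```

```text
the job is handed in; nothing more can be done
None
```

The job is handed in: the blue-ended mould half sits cavity up, squarely across both battens of the green rack about 4 mm off centre, and the red- and yellow-ended halves were not touched; the verdict itself was not shown.

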